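Stand the bottle in its holder and take off the push-and-turn cap

ROBOT

A 6-joint arm with a two-finger parallel gripper is mounted at the origin on the work surface. World frame = base frame: x ahead of the robot, y to its left, z up, the work surface at z = 0. Lengths are in m, angles in rad, forces in N, time in s.
With the tool pointing down it reaches from about 0.3 to 0.85 m from the base axis. Payload 4.2 kg.
Tool frame: the origin (TCP) lies midway between the tips of the shut fingers; the grasp point (between the pads) lies 19 mm behind it; z points along the fingers, y is the line along which they close (so a half turn about z gives the same grasp; the last joint's range is limited). The gripper opens to 91 mm and grips with 3 to 60 N. Pads are 32 mm wide; open, the fingers measure 118 mm over their backs; the gripper's body (76 mm by 178 mm) begins 60 mm behind the grasp point.
Start: joints at [1.25, 0.32, 1.565, -0, 1.257, -0.02], TCP at [0.17, 0.549, 0.214] pointing down, gripper open.
Joint ranges: [-3.11, 3.11], [-0.84, 2.01], [0.21, 2.61], [-1.34, 4.49], [0.05, 2.63], [-2.56, 2.56]. Speed limits (rad/s): [2.57, 2.57, 3.14, 3.14, 3.14, 3.14].

INTERFACE

Orientations are given as a unit quaternion [x, y, z, w].
In Python, from cell import sensors, viewer, finish_job, nets gives the robot as it stands.
- The arm moves only by the tool apply_moves, never from a script. Its arguments are lists of equal length, an entry for each row: "grip": the gripper command: -1 is shut, 1 is fully open, values between are in proportion; "slide": the shift along the tool's x, y, z in cm, a list of three; "delta_rot": the turn, a rotation vector about the tool's x, y, z in rad, a list of three. A call has 1 to 12 rows; each row shifts and turns the commanded pose from where the row before left it, along the tool's axes as they then stand; what a row does not reach is not made up. A row lasts 1/8 s, in which the tool goes at most 62.5 mm and 10.7 degrees, less where a joint would pass 70% of its speed; a pose out of reach is approached as far as the arm can. A call with a gripper value outside its range is refused whole. The fingers move at their own pace and stop on an object; "squeeze" is the grip in N (left out, the last holds). Time passes only in rows, so rows that do not move let the fingers close. It gives the time, the measured TCP pose, the force, the opening and the grip force at its end, in the units of the state.
- sensors.get_obs(): the state, without advancing time (a new reading comes with each control period).
- viewer.camera(name): name is "scene" or "top" or "wrist"; returns the picture (480x640x3 uint8, blue, green, red); there is no depth.
- viewer.camera_info(name): a dict with "fovy" (degrees; the focal length in pixels is half the picture's height over the tangent of half this angle, whatever the lens; pixels are square), "cx", "cy" (the principal point, pixels), "R" (3x3) and "t" (3): a world point X has camera coordinates R X + t. Camera axes: x right, y down, z forward; pixel columns grow to the right and rows downward; lengths in m; the calibration is good to about 2 mm. A picture is of the moment at which its call begins: read the wrist's pose just before it. camera_info takes no time and is no camera call; for the wrist camera it gives the pose at the moment of the call.
- finish_job(): hands the job in; it is judged then, once.
Trained networks look in the newest picture that a camera, given by its name, has taken for a name from the list of things; names that differ only in an ending like _2 or _b are one class to them, and where a whole thing is asked for, a point or a joint stands for the part that bears it (a point fixed in the world has none). Each returns a list of dicts, best first, with "score" (0 to 1); they miss things now and then, are a little off and sometimes report something else, mostly with a low value. They report only what shows in the picture. A call takes as long as a camera call. They do not tell look-alikes from the thing itself.
- nets.spot_in(query, camera): "xyz" ([x, y, z] in m, in world coordinates, good to about 4 mm: the middle of the surface that is visible of it).
- nets.masks_of(query, camera): "pixels" (480x640 bool, what is visible of it).
- nets.spot_point(query, camera): "xyz" ([x, y, z] in m, in world coordinates, good to about 4 mm: a listed point, or the origin of a listed thing).
The state is a dict: "t": time; "qpos": joint angles; "qd": joint speeds; "effort": joint torques, N m; "tool_pos": TCP position; "eef_rot": TCP orientation; "contact_force": force on the tool from outside, world axes, zero at the start; "ft_torque": the same for the moment, N m; "grip_width": finger opening in m; "finger_force": force on a finger pad.
Only numpy, scipy, OpenCV 4.12 (cv2) and the standard library are available. Lean on these libraries where they do the work, as an engineer would, in place of code of your own. Each camera call takes 0.05 s, during which the arm holds its last target. There are 200 camera calls.

TASK

Stand the brown square bottle, cap still on, upright and fully home in the square well of the blue bench holder and let go of it, so that it cannot turn. Then press its white safety cap down, twist it a quarter turn counter-clockwise (seen from above) while pressing, and lift it off, leaving the bottle seated in the well. Finish still holding the cap in the gripper, level and about 8 cm straight above the bottle's mouth, and leave the cash box, the round bottle and the tin where they are.

Things in the scene. Friction and masses are not known exactly. Their poses are not given: they have to be found in the camera images.
- bottle_center (a point): Loose brown square bottle, yellow blank labels, standing on the bench, 0.2 to 0.35 kg. Point on its axis 35 mm above its underside; z up, x and y square to its sides. Body 50 x 50 mm (foot 46 mm square, 3 mm high), flat sides up to 70 mm; 103 mm tall with the cap locked on. Grip two flat sides about 60 mm above the underside: the cap must stay clear of the gripper's body.
- bottle_mouth (a point): Centre of the rim of the bottle's mouth, on its axis, 92 mm above its underside; axes as the bottle's. The neck is 21 mm across with two side lugs; below it a conical shoulder widens from radius 18 mm at 76 mm to 24.5 mm at 70 mm above the underside: keep the fingertips above it when pressing the cap down.
- cap_center (a point): Centre of the round white ribbed cap, 46 mm across, 19 mm tall, 25 g; a red bar on top along its x; z up. Locked, its centre is 1.5 mm above the mouth's rim and its x lies along the bottle's x. Pressed 4 mm or more (5 to 6 is best; bottom at 7) it turns counter-clockwise only; turned 1.1 to 2.0 rad (best 1.57) it lifts straight off. Grip across it, 4 to 6 mm above its centre.
- seal (a joint): Sprung seal in the bottle's mouth, which pushes the cap up: how far it is pushed in (m). About 0.001 with the cap locked at rest (3 N), 0.005 when the cap is just low enough to turn (9 N), 0.0065 at 11 N, 0.008 at the bottom (13.5 N), 0 with the cap off.
- well_floor (a point): Centre of the floor of the square well in the blue holder block (100 x 100 mm, 26 mm tall, fixed to the bench); z up, x and y square to the well's sides. The well is 53 x 53 mm and 20 mm deep with a 2 mm chamfered mouth; its floor is 6 mm above the bench. The bottle fits in any of four quarter turns with 1.5 mm of play on each side.
- cash_box: Bystander: red steel cash box, 112 x 152 mm, 65 mm tall with its handle, loose on the bench; origin at the centre of its underside.
- round_bottle_center (a point): Bystander: round white bottle with a blue cap and a green label, 56 mm across, 120 mm tall, standing loose on the bench; point on its axis 60 mm up.
- tin_center (a point): Bystander: round tin with a yellow label, 66 mm across, 70 mm tall, standing loose on the bench; point on its axis 35 mm up.
Things that resemble listed ones, but are neither listed nor needed, are in the scene too. Of the things shaped like the part that bears cap_center, the white one is meant. Leave any orange or pink look-alike of the part that bears bottle_center alone.

How it is judged:
On the way, in this order (a step that is already met when the one before it is completed fails the run):
1. The bottle stands home in the well with its cap locked on, let go (horizontal distance between bottle_center and well_floor below 0.008 m and z of bottle_center in the frame of well_floor below 0.039 m and angle between bottle_center's own z axis and vertical below 0.08 rad and horizontal distance between cap_center and bottle_mouth below 0.008 m and z of cap_center in the frame of bottle_mouth below 0.012 m and contact force between the fingers and bottle below 0.1 N and contact force between the fingers and cap below 0.1 N and angle between the x axis of cap_center and the x axis of bottle_center, either way round below 0.4 rad), for 0.2 s.
2. The cap is pressed down on the seated bottle, not yet turned (horizontal distance between bottle_center and well_floor below 0.008 m and z of bottle_center in the frame of well_floor below 0.039 m and angle between bottle_center's own z axis and vertical below 0.08 rad and horizontal distance between cap_center and bottle_mouth below 0.008 m and z of cap_center in the frame of bottle_mouth below 0.012 m and value of joint seal above 0.004 m and angle between the x axis of cap_center and the x axis of bottle_center, either way round below 0.4 rad), for 0.05 s.
3. The cap has been turned free and is still down on the seated bottle (horizontal distance between bottle_center and well_floor below 0.008 m and z of bottle_center in the frame of well_floor below 0.039 m and angle between bottle_center's own z axis and vertical below 0.08 rad and horizontal distance between cap_center and bottle_mouth below 0.008 m and z of cap_center in the frame of bottle_mouth below 0.012 m and angle between the x axis of cap_center and the x axis of bottle_center, either way round above 0.8 rad), for 0.05 s.
At the end, for the whole second after the job is handed in: The bottle stands upright (within 0.08 rad) and fully home (within 4 mm of the floor) in the well, untouched by the fingers; the gripper holds the cap still, level within 0.3 rad, its centre 5 to 13 cm above the mouth's rim and within 35 mm of the bottle's axis, touching the bottle nowhere (horizontal distance between bottle_center and well_floor below 0.008 m and z of bottle_center in the frame of well_floor below 0.039 m and angle between bottle_center's own z axis and vertical below 0.08 rad and z of cap_center in the frame of bottle_mouth between 0.05 and 0.13 m and horizontal distance between cap_center and bottle_mouth below 0.035 m and angle between cap_center's own z axis and vertical below 0.3 rad and contact force between the fingers and cap above 1 N and contact force between cap and bottle below 0.05 N and contact force between the fingers and bottle below 0.1 N and linear speed of cap below 0.03 m/s and linear speed of bottle below 0.02 m/s); the arm keeps its last pose, push and grip.
It fails at once if A bystander was shifted by more than 2 cm (distance of any of cash_box, round_bottle_center, tin_center from where it was at the start of the episode above 0.02 m).
It fails at once if The bottle was tipped over (angle between bottle_center's own z axis and vertical above 0.7 rad).
It also fails if it takes over 54 s, if anything falls off the work surface, if the arm or the gripper's body presses on something with over 40 N, if the wrist force passes 120 N, or if a joint passes its speed limit or range.

## Working session

There is one attempt and no reset: what is moved stays moved. The work goes in short steps, Python scripts to look and compute and a tool call to move; the robot and the scene stay as the last step left them, time stands still between calls to the robot, and variables do not carry over. Pictures are saved under pics/ and viewed, at most 10 in all, crops included, and the job is handed in when it is done.

Besides the shell and the picture viewer there is one more tool, called after "Call:" by a JSON object that holds its "op" and its "data". apply_moves: Moves the arm, as the interface text tells. Its arguments: {"type":"object","properties":{"grip":{"type":"array","items":{"type":"number"}},"slide":{"type":"array","items":{"type":"array","items":{"type":"number"}}},"delta_rot":{"type":"array","items":{"type":"array","items":{"type":"number"}}},"squeeze":{"type":"number"}},"required":["grip","slide","delta_rot"]}

```bash
mkdir -p pics
cat > h.py <<'E'
import numpy as np, cv2
from cell import sensors, viewer, finish_job, nets
from scipy.spatial.transform import Rotation as Rn
def px2plane(u,v,z,info):
    f=240/np.tan(np.radians(info["fovy"])/2); R=np.array(info["R"]); t=np.array(info["t"])
    d=R.T@np.array([(u-info["cx"])/f,(v-info["cy"])/f,1]); c=-R.T@t
    return c+d*(z-c[2])/d[2]
def w2px(X,info):
    f=240/np.tan(np.radians(info["fovy"])/2); p=np.array(info["R"])@np.array(X)+np.array(info["t"])
    return np.array([info["cx"]+f*p[0]/p[2],info["cy"]+f*p[1]/p[2]])
E
python3 - <<'E'
from h import *
a=viewer.camera("scene");cv2.imwrite("pics/scene.png",a)
b=viewer.camera("top");cv2.imwrite("pics/top.png",b)
i=viewer.camera_info("top")
for q in ["bottle_center","cap_center","well_floor","cash_box","round_bottle_center","tin_center"]:
  for c in ["top","scene"]:
    for d in nets.spot_point(q,c)[:4]: print(q,c,np.round(d["xyz"],3),round(d["score"],2),w2px(d["xyz"],viewer.camera_info(c)).round())
print(sensors.get_obs())
E
```

```text
bottle_center top [ 0.443 -0.09   0.039] 0.78 [352. 275.]
bottle_center top [ 0.546 -0.24   0.034] 0.76 [416. 230.]
bottle_center top [ 0.554 -0.126  0.038] 0.61 [367. 227.]
bottle_center scene [ 0.548 -0.238  0.035] 0.74 [272. 340.]
bottle_center scene [ 0.44  -0.089  0.034] 0.71 [273. 265.]
bottle_center scene [ 0.549 -0.131  0.032] 0.6 [301. 303.]
cap_center top [ 0.551 -0.13   0.091] 0.94 [371. 227.]
cap_center top [ 0.474 -0.19   0.004] 0.79 [392. 262.]
cap_center top [ 0.642 -0.142  0.013] 0.74 [372. 191.]
cap_center scene [ 0.643 -0.146  0.007] 0.84 [332. 334.]
cap_center scene [ 0.47  -0.189  0.005] 0.74 [259. 309.]
cap_center scene [ 0.552 -0.133  0.089] 0.59 [301. 292.]
well_floor top [0.489 0.178 0.012] 0.57 [238. 257.]
well_floor scene [0.487 0.174 0.01 ] 0.57 [349. 206.]
cash_box top [ 0.312 -0.407 -0.004] 0.8 [483. 328.]
cash_box scene [ 0.317 -0.409 -0.002] 0.84 [142. 351.]
round_bottle_center top [ 0.77  -0.019  0.061] 0.93 [320. 133.]
round_bottle_center scene [ 0.766 -0.023  0.059] 0.73 [412. 310.]
round_bottle_center scene [ 0.314 -0.406  0.001] 0.16 [141. 349.]
tin_center top [0.359 0.362 0.034] 0.75 [157. 314.]
tin_center scene [0.358 0.36  0.033] 0.96 [345. 138.]
{'t': 0.7, 'qpos': array([ 1.25002859e+00,  3.19576950e-01,  1.56449734e+00,  2.58872982e-05,
        1.25736862e+00, -1.99888566e-02]), 'qd': array([ 0.00139973,  0.00045766, -0.00039782,  0.00016032,  0.00014764,
       -0.0007794 ]), 'effort': array([ 9.25308523e-04, -4.12225163e+01, -2.32193005e+01,  7.29911705e-02,
        3.73928121e-02,  1.75754161e-05]), 'tool_pos': array([0.17034541, 0.54921534, 0.21399023]), 'eef_rot': array([1.49827133e-01, 9.88712205e-01, 7.58743432e-05, 5.59627599e-07]), 'contact_force': array([ 0.47449961,  0.13073697, -0.49975523]), 'ft_torque': array([-0.01657998,  0.0027265 , -0.01374495]), 'finger_force': 0.0, 'grip_width': 0.09115686632904556}
```

View pics/scene.png

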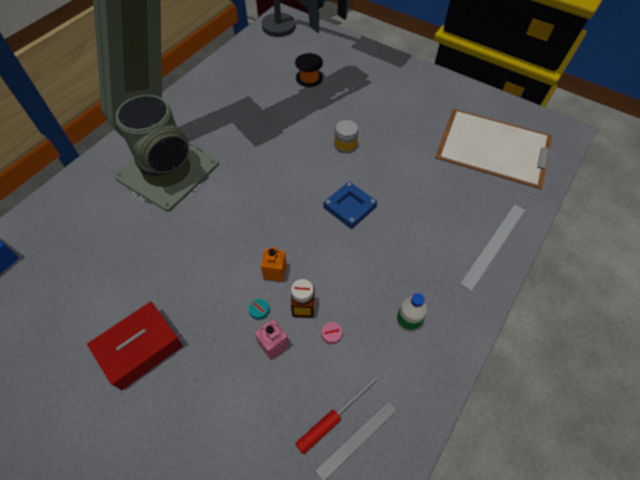

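View pics/top.png

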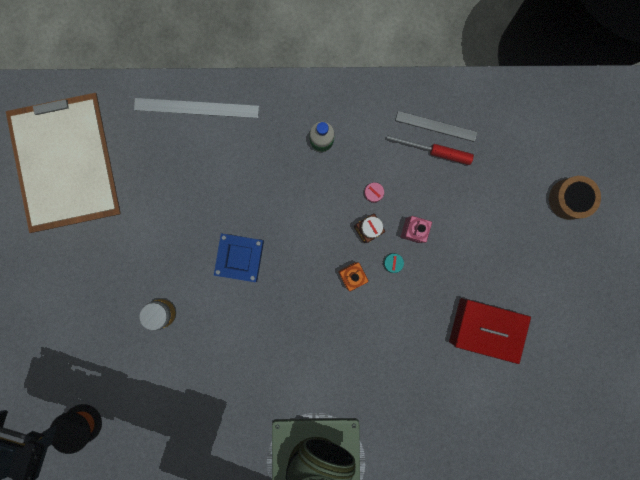

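Run:
```python
from h import *
a=cv2.imread("pics/scene.png");cv2.imwrite("pics/crop.png",cv2.resize(a[230:370,230:370],(600,600),interpolation=cv2.INTER_CUBIC))
b=viewer.camera("top");i=viewer.camera_info("top")
# bar of white cap: red pixels
r=b[217:238,361:382].astype(int); m=(r[:,:,2]-r[:,:,1]>60); v,u=np.nonzero(m)
P=np.array([px2plane(x+361,y+217,.103,i)[:2] for x,y in zip(u,v)]); print("bar",P.mean(0),len(P)); w,V=np.linalg.eigh(np.cov(P.T)); print(np.degrees(np.arctan2(V[1,1],V[0,1])))
m=((b[:,:,0].astype(int)-b[:,:,2]>50))[225:290,205:275].astype(np.uint8)
c=max(cv2.findContours(m,0,1)[0],key=cv2.contourArea)[:,0]+[205,225]
P=np.array([px2plane(x,y,.026,i)[:2] for x,y in c],np.float32); print("well",cv2.minAreaRect(P))
w=viewer.camera_info("wrist"); print(w)
o=sensors.get_obs(); T=Rn.from_quat(o["eef_rot"]); 
cw=-np.array(w["R"]).T@w["t"]; print("cam in tool",T.inv().apply(cw-o["tool_pos"]),"\n",np.array(w["R"])@T.as_matrix())
```

```text
bar [ 0.55164383 -0.13023598] 34
-149.56389517772922
well ((0.48709291219711304, 0.1758192926645279), (0.09968115389347076, 0.09959491342306137), 80.21940612792969)
{'fovy': 62.0271932966644, 'cx': 318.10225270359837, 'cy': 242.04669237085056, 'R': array([[ 2.96331805e-01,  9.55084811e-01, -6.82515922e-04],
       [ 9.19459143e-01, -2.85084815e-01,  2.70779490e-01],
       [ 2.58422803e-01, -8.08681206e-02, -9.62641159e-01]]), 't': array([-0.5754373 , -0.02998899,  0.39183992])}
cam in tool [ 0.07721224  0.00070732 -0.17092718] 
 [[-4.99002899e-05  9.99999645e-01  8.41043490e-04]
 [-9.62639886e-01  1.79705863e-04 -2.70784818e-01]
 [-2.70784873e-01 -8.23134251e-04  9.62639535e-01]]
```

View pics/crop.png

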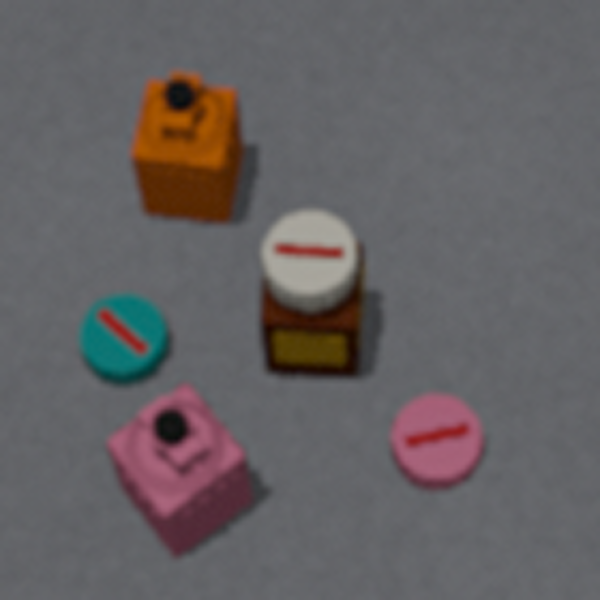

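Candidates: orange (274,264), pink (272,339) and brown with the white cap (303,300) in the scene view. The brown one with the white cap matches the description, and the crop confirms it. In the top view it is at (371,227), and the blue well is at (238,258).

Call:
{"op": "apply_moves", "data": {"grip": [1, 1, 1, 1, 1, 1, 1, 1, 1, 1, 1, 1], "slide": [[0, 0, 0], [0, 0, 0], [-5.5, -0.1, 0], [-5.5, -0.1, 0], [-5.5, -0.1, 0], [-5.5, -0.1, 0], [-5.5, -0.1, 0], [-5.5, -0.1, 0], [-5.5, -0.1, 0], [-5.5, -0.1, 0], [-5.5, -0.1, 0], [-5.5, -0.1, 0]], "delta_rot": [[0, 0, 0.185], [0, 0, 0.185], [0, 0, 0], [0, 0, 0], [0, 0, 0], [0, 0, 0], [0, 0, 0], [0, 0, 0], [0, 0, 0], [0, 0, 0], [0, 0, 0], [0, 0, 0]]}}

```text
t: 2.25
tool_pos: [0.5963, 0.1982, 0.214]
eef_rot: [0.329, 0.944, 0.0, 0.0]
contact_force: [-0.3, 0.7, -0.2]
grip_width: 0.0909
finger_force: 0.0
```

Call:
{"op": "apply_moves", "data": {"grip": [1, 1, 1, 1, 1, 1, 1, 1, 1], "slide": [[0, 0, 0], [0, 0, 0], [-4.34, -3.41, 0], [-4.34, -3.41, 0], [-4.34, -3.41, 0], [-4.34, -3.41, 0], [-4.34, -3.41, 0], [-4.34, -3.41, 0], [0, 0, 0]], "delta_rot": [[0, 0, 0.185], [0, 0, 0.185], [0, 0, 0], [0, 0, 0], [0, 0, 0], [0, 0, 0], [0, 0, 0], [0, 0, 0], [0, 0, 0]]}}

```text
t: 3.38
tool_pos: [0.5495, -0.132, 0.2139]
eef_rot: [0.499, 0.866, -0.0, 0.0]
contact_force: [0.7, 0.8, 0.1]
grip_width: 0.0911
finger_force: 0.0
```

Run:
```python
from h import *
a=viewer.camera("wrist");i=viewer.camera_info("wrist");cv2.imwrite("pics/w1.png",a)
o=sensors.get_obs();print(o["tool_pos"],o["eef_rot"])
for q in ["bottle_center","cap_center","bottle_mouth"]:
    for d in nets.spot_point(q,"wrist")[:3]: print(q,np.round(d["xyz"],4),round(d["score"],2),w2px(d["xyz"],i).round())
r=a.astype(int); m=((r[:,:,2]-r[:,:,1]>60)&(r[:,:,2]-r[:,:,0]>60)).astype(np.uint8)
n,l,s,c=cv2.connectedComponentsWithStats(m)
for k in range(1,n):
    if s[k,4]<60: continue
    v,u=np.nonzero(l==k); P=np.array([px2plane(x,y,.103,i)[:2] for x,y in zip(u,v)]); w,V=np.linalg.eigh(np.cov(P.T)); print(c[k],s[k,4],P.mean(0).round(4),np.degrees(np.arctan2(V[1,1],V[0,1])))
```

```text
[ 0.54980906 -0.13004868  0.21390823] [ 4.98688834e-01  8.66781056e-01  2.06097397e-04 -6.38738907e-05]
bottle_center [ 0.5495 -0.2376  0.0359] 0.91 [261. 314.]
cap_center [ 0.6416 -0.1416  0.0127] 0.91 [393. 270.]
bottle_mouth [ 0.4455 -0.0926  0.0931] 0.87 [216. 119.]
bottle_mouth [ 0.5481 -0.2406  0.0902] 0.63 [249. 346.]
[222.63730255 111.57472661] 3292 [ 0.4496 -0.0854] 175.45732698242082
[214.29533679 225.47668394] 193 [ 0.4794 -0.1588] 172.19678833237052
[322.24719101 236.48314607] 267 [ 0.5512 -0.1266] -149.95793315599977
[391.61603376 272.32489451] 237 [ 0.6102 -0.1244] 46.58594180044002
```

View pics/w1.png

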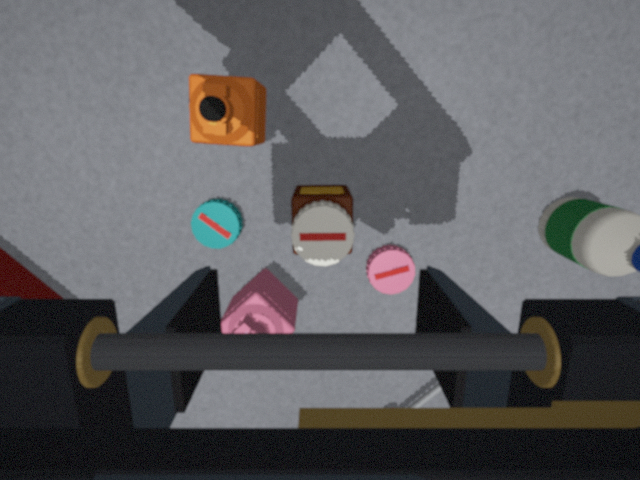

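The wrist view shows the white cap with its bar at (322,236), aligned with the closing line. Orange (227,110), pink (255,310) and the loose caps at (215,225) and (391,270) are all clear of the finger path, so I descend and grip.

Call:
{"op": "apply_moves", "data": {"grip": [1, 1, 1, 1, 1, 1, 1, -1, -1, -1, -1, -1], "slide": [[0.2, 0.27, 3], [0, 0, 4], [0, 0, 4], [0, 0, 3], [0, 0, 2], [0, 0, 1.3], [0, 0, 0], [0, 0, 0], [0, 0, 0], [0, 0, 0], [0, 0, 0], [0, 0, 0]], "delta_rot": [[0, 0, 0], [0, 0, 0], [0, 0, 0], [0, 0, 0], [0, 0, 0], [0, 0, 0], [0, 0, 0], [0, 0, 0], [0, 0, 0], [0, 0, 0], [0, 0, 0], [0, 0, 0]], "squeeze": 30}}

```text
t: 5.08
tool_pos: [0.5511, -0.1257, 0.0411]
eef_rot: [0.497, 0.868, -0.0, -0.0]
contact_force: [-1.5, -1.1, 2.5]
grip_width: 0.0497
finger_force: 30.0
```

Call:
{"op": "apply_moves", "data": {"grip": [-1, -1, -1, -1, -1, -1], "slide": [[0, 0, -1], [0, 0, -3], [0, 0, -4], [0, 0, -3], [0, 0, -1], [0, 0, 0]], "delta_rot": [[0, 0, 0], [0, 0, 0], [0, 0, 0], [0, 0, 0], [0, 0, 0], [0, 0, 0]]}}

```text
t: 5.82
tool_pos: [0.5513, -0.1255, 0.161]
eef_rot: [0.497, 0.868, 0.0, 0.0]
contact_force: [-0.5, 0.2, -2.2]
grip_width: 0.0501
finger_force: 30.0
```

```bash
cat >> h.py <<'E'
def bar(zt):
    "cap bar seen by the wrist camera: centre in tool frame (at bar height zt world), and angle world"
    o=sensors.get_obs();i=viewer.camera_info("wrist");a=viewer.camera("wrist")
    r=a.astype(int); m=((r[:,:,2]-r[:,:,1]>60)&(r[:,:,2]-r[:,:,0]>60)).astype(np.uint8)
    n,l,s,c=cv2.connectedComponentsWithStats(m); out=[]
    for k in range(1,n):
        if s[k,4]<60: continue
        v,u=np.nonzero(l==k); P=np.array([px2plane(x,y,zt,i) for x,y in zip(u,v)]); w,V=np.linalg.eigh(np.cov(P[:,:2].T))
        out.append((c[k].round(),s[k,4],P.mean(0).round(4),np.degrees(np.arctan2(V[1,1],V[0,1])).round(1),Rn.from_quat(o["eef_rot"]).inv().apply(P.mean(0)-o["tool_pos"]).round(4)))
    return a,o,i,out
E
python3 - <<'E'
from h import *
for k in range(2):
  a,o,i,out=bar(sensors.get_obs()["tool_pos"][2]+.062)
  print(o["tool_pos"],o["contact_force"]); 
  for x in out: print(*x)
cv2.imwrite("pics/w2.png",a)
E
```

```text
[ 0.55133978 -0.12548477  0.16095383] [-0.49735658  0.23141712 -2.21504505]
[199. 113.] 5254 [ 0.4835 -0.0708  0.223 ] 167.0 [ 0.0815 -0.0309 -0.062 ]
[192. 246.] 266 [ 0.4973 -0.1041  0.223 ] 172.1 [ 0.0458 -0.0357 -0.062 ]
[318. 391.] 1696 [ 0.5526 -0.1275  0.223 ] -149.6 [-0.0024  0.0001 -0.062 ]
[ 0.55075675 -0.12534095  0.16000408] [ 0.29240857 -0.15360161 -2.25763962]
[199. 114.] 5283 [ 0.4832 -0.0709  0.222 ] 157.3 [ 0.0812 -0.0309 -0.0619]
[193. 247.] 266 [ 0.4971 -0.1042  0.222 ] 171.8 [ 0.0454 -0.0357 -0.0619]
[318. 392.] 1693 [ 0.5522 -0.1274  0.222 ] -149.5 [-0.0024  0.0001 -0.062 ]
```

View pics/w2.png

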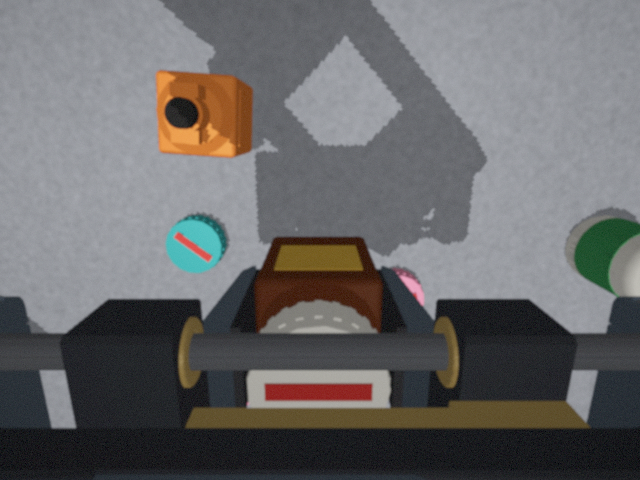

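Call:
{"op": "apply_moves", "data": {"grip": [-1, -1, -1, -1, -1, -1, -1, -1, -1, -1, -1], "slide": [[0, 0, -1], [0, 0, 0], [0, 0, 0], [0, 0, 0], [2, -1.2, 0], [4, -2.4, 0], [4, -2.4, 0], [4, -2.4, 0], [4, -2.2, 0], [1.6, -0.8, 0], [0, 0, 0]], "delta_rot": [[0, 0, 0.176], [0, 0, 0.176], [0, 0, 0.175], [0, 0, 0.175], [0, 0, 0], [0, 0, 0], [0, 0, 0], [0, 0, 0], [0, 0, 0], [0, 0, 0], [0, 0, 0]]}}

```text
t: 7.3
tool_pos: [0.4718, 0.088, 0.1706]
eef_rot: [0.764, 0.645, -0.0, -0.0]
contact_force: [-0.1, 0.1, -2.1]
grip_width: 0.0496
finger_force: 30.0
```

Run:
```python
from h import *
a,o,i,out=bar(sensors.get_obs()["tool_pos"][2]+.062)
print(o["tool_pos"],o["eef_rot"],o["contact_force"])
for x in out: print(*x)
cv2.imwrite("pics/w3.png",a)
for d in nets.spot_point("well_floor","wrist")[:2]: print(d["xyz"],d["score"],w2px(d["xyz"],i))
r=a.astype(int); m=(r[:,:,0]-r[:,:,2]>40).astype(np.uint8)
c=max(cv2.findContours(m,0,1)[0],key=cv2.contourArea)[:,0]
P=np.array([px2plane(x,y,.026,i)[:2] for x,y in c],np.float32); print("block",cv2.minAreaRect(P))
```

```text
[0.47184548 0.08799285 0.17055786] [ 7.64020472e-01  6.45191835e-01 -4.50972669e-04 -1.08759999e-04] [-0.11457263  0.08149664 -2.08323941]
[318. 391.] 1700 [0.471  0.0855 0.2326] 170.4 [-0.0026 -0.0004 -0.062 ]
[0.4863, 0.1797, 0.0046] 0.72 [317.70846894 109.13655551]
block ((0.48631811141967773, 0.17800268530845642), (0.09994558990001678, 0.10032308101654053), 80.09967041015625)
```

View pics/w3.png

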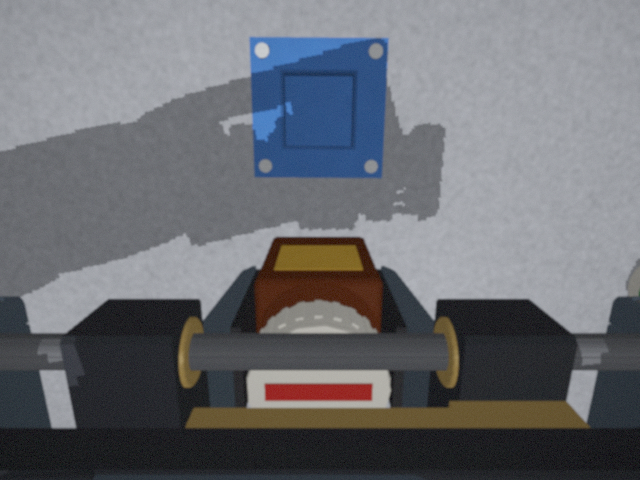

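The wrist view shows the block centred near (319,108), square to the gripper, and the bottle held straight with its bar at (318,391). I move 9.35 cm forward and lower it.

Call:
{"op": "apply_moves", "data": {"grip": [-1, -1, -1, -1, -1, -1, -1, -1, -1, -1, -1], "slide": [[2.35, -0.04, 0], [4, 0, 0], [2, 0, 0], [1, 0, 0], [0, 0, 2], [0, 0, 4], [0, 0, 3], [0, 0, 1], [0, 0, 0.5], [0, 0, 0.5], [0, 0, 0]], "delta_rot": [[0, 0, 0.005], [0, 0, 0], [0, 0, 0], [0, 0, 0], [0, 0, 0], [0, 0, 0], [0, 0, 0], [0, 0, 0], [0, 0, 0], [0, 0, 0], [0, 0, 0]]}}

```text
t: 8.78
tool_pos: [0.4895, 0.1793, 0.0637]
eef_rot: [0.767, 0.642, 0.001, 0.001]
contact_force: [-3.4, -1.2, 9.9]
grip_width: 0.0498
finger_force: 30.0
```

Run:
```python
from h import *
for k in range(3):
  a,o,i,out=bar(sensors.get_obs()["tool_pos"][2]+.062)
  print(o["tool_pos"],o["contact_force"],o["ft_torque"],Rn.from_quat(o["eef_rot"]).as_matrix()[:,1:].T.round(4).tolist()); 
  for x in out: print(*x)
cv2.imwrite("pics/w4.png",a)
r=a.astype(int); m=(r[:,:,0]-r[:,:,2]>40).astype(np.uint8)
c=max(cv2.findContours(m,0,1)[0],key=cv2.contourArea)[:,0]
print(c.min(0),c.max(0))
h=cv2.convexHull(c.reshape(-1,1,2))
P=np.array([px2plane(x,y,.026,i) for x,y in h[:,0]]); T=Rn.from_quat(o["eef_rot"]).inv().apply(P-o["tool_pos"])
print("block in tool x",T[:,0].min(),T[:,0].max(),"y",T[:,1].min(),T[:,1].max())
```

```text
[0.48953643 0.17932862 0.06374878] [-3.40833523 -1.15123456  9.94535433] [-0.46119753  0.63063369 -0.08080687] [[0.9844, -0.1761, 0.0028], [0.0029, 0.0007, -1.0]]
[317. 392.] 1645 [0.488  0.1768 0.1257] 169.4 [-0.0027 -0.0009 -0.062 ]
[0.48949964 0.17928629 0.06372789] [-4.59166244 -1.3689593   9.30348624] [-0.48136412  0.5891903  -0.07766905] [[0.9844, -0.1761, 0.0028], [0.003, 0.0007, -1.0]]
[317. 392.] 1646 [0.488  0.1768 0.1257] 169.3 [-0.0027 -0.0009 -0.062 ]
[0.48948018 0.17930575 0.06374024] [-4.31840625 -0.69027143  9.32159627] [-0.44503608  0.60512046 -0.05593392] [[0.9844, -0.176, 0.0029], [0.0031, 0.0008, -1.0]]
[317. 392.] 1645 [0.488  0.1768 0.1257] 169.3 [-0.0027 -0.0008 -0.062 ]
[219 182] [408 289]
block in tool x -0.008907007538533717 0.05096150675459698 y -0.05286462360478292 0.047155071020201146
```

View pics/w4.png

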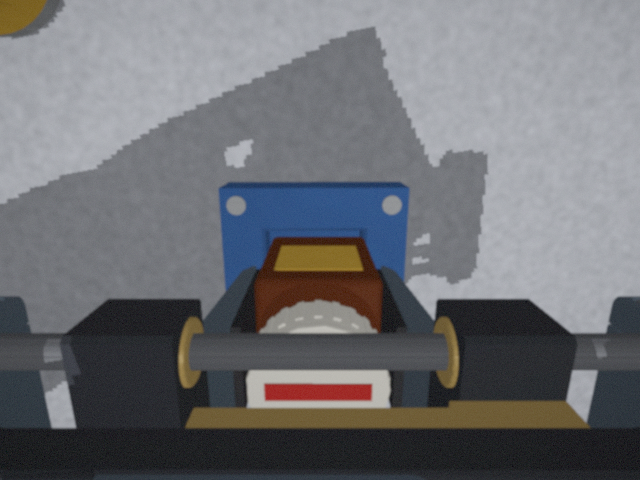

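Run:
```python
from h import *
a=cv2.imread("pics/w4.png");i=viewer.camera_info("wrist");o=sensors.get_obs();R=Rn.from_quat(o["eef_rot"]).inv()
f=lambda u,v,z:R.apply(px2plane(u,v,z,i)-o["tool_pos"]).round(4)
for p in [(236,205,.026),(392,205,.026),(315,182,0),(315,188,.026),(268,229,.026),(366,229,.026)]: print(p,f(*p))
print(a[176:245:1,345].tolist())
for row in (215,250): 
  m=a[row].astype(int); w=np.nonzero(m[:,0]-m[:,2]>40)[0]; print(row,w.min(),w.max(),f(w.min(),row,.026),f(w.max(),row,.026))
```

```text
(236, 205, 0.026) [ 0.0389 -0.044   0.0377]
(392, 205, 0.026) [0.0388 0.0386 0.0379]
(315, 182, 0) [ 0.0477 -0.0024  0.0638]
(315, 188, 0.026) [ 0.0478 -0.0022  0.0378]
(268, 229, 0.026) [ 0.0258 -0.0275  0.0377]
(366, 229, 0.026) [0.0257 0.0252 0.0378]
[[126, 123, 119], [132, 127, 125], [127, 123, 121], [127, 124, 120], [124, 116, 113], [115, 101, 95], [105, 79, 69], [98, 64, 42], [96, 62, 42], [96, 58, 36], [95, 60, 33], [112, 72, 46], [125, 82, 48], [134, 84, 51], [135, 82, 48], [134, 80, 49], [134, 85, 50], [137, 87, 53], [137, 88, 52], [136, 83, 47], [137, 86, 49], [135, 83, 50], [139, 88, 55], [136, 83, 53], [134, 82, 49], [139, 87, 52], [136, 86, 52], [137, 84, 48], [137, 86, 51], [139, 89, 52], [136, 87, 51], [136, 84, 52], [139, 90, 57], [136, 86, 47], [134, 83, 46], [136, 83, 48], [135, 86, 51], [135, 85, 51], [136, 85, 51], [136, 88, 53], [134, 84, 50], [136, 85, 51], [133, 85, 50], [136, 84, 52], [136, 82, 47], [131, 79, 43], [134, 82, 48], [132, 79, 45], [135, 85, 50], [131, 84, 47], [133, 86, 53], [129, 78, 47], [120, 73, 39], [118, 73, 46], [122, 75, 44], [134, 87, 56], [136, 85, 54], [135, 86, 53], [137, 85, 53], [129, 80, 54], [109, 69, 56], [69, 51, 62], [18, 25, 56], [19, 35, 63], [18, 31, 64], [15, 31, 62], [21, 34, 62], [14, 33, 61], [15, 42, 71]]
215 220 407 [ 0.0335 -0.0528  0.0376] [0.0334 0.0468 0.0379]
250 223 405 [ 0.014  -0.0525  0.0376] [0.0139 0.0469 0.0379]
```

Call:
{"op": "apply_moves", "data": {"grip": [-1, -1, -1, -1], "slide": [[0, 0, -1], [0, 0, -0.5], [0, 0, 0], [0, 0, 0]], "delta_rot": [[0, 0, 0], [0, 0, 0], [0, 0, 0], [0, 0, 0]]}}

```text
t: 9.43
tool_pos: [0.4885, 0.1792, 0.0758]
eef_rot: [0.767, 0.642, -0.0, -0.0]
contact_force: [0.6, 0.6, -2.4]
grip_width: 0.0499
finger_force: 30.0
```

Run:
```python
from h import *
a,o,i,out=bar(sensors.get_obs()["tool_pos"][2]+.062); R=Rn.from_quat(o["eef_rot"]).inv()
print(o["tool_pos"],o["contact_force"],R.inv().as_matrix()[:,1]); print(*out)
f=lambda u,v,z:R.apply(px2plane(u,v,z,i)-o["tool_pos"]).round(4)
for row in (200,225):
  m=a[row].astype(int); w=np.nonzero(m[:,0]-m[:,2]>40)[0]; print(row,w.min(),w.max(),f(w.min(),row,.026),f(w.max(),row,.026))
c=a[:230,345].astype(int); print(np.nonzero(c[:,0]-c[:,2]>40)[0].min(),[f(345,v,0)[0] for v in (170,175,180)], np.nonzero(c[:,0]-c[:,2]>40)[0][:1])
v=np.nonzero(c[:,0]-c[:,2]>40)[0].min(); print("far base edge x",f(345,v,0))
```

```text
[0.48846209 0.17917706 0.07576112] [ 0.60189029  0.57172203 -2.38539978] [ 9.84377700e-01 -1.76069401e-01 -3.30327095e-04]
(array([317., 392.]), np.int32(1639), array([0.4872, 0.1767, 0.1378]), np.float64(169.5), array([-0.0027, -0.0008, -0.062 ]))
200 227 405 [ 0.0394 -0.0514  0.0498] [0.0394 0.0479 0.0497]
225 228 403 [ 0.0251 -0.0517  0.0498] [0.0251 0.0476 0.0497]
180 [np.float64(0.0535), np.float64(0.0504), np.float64(0.0474)] [180]
far base edge x [0.0474 0.0159 0.0758]
```

Call:
{"op": "apply_moves", "data": {"grip": [-1, -1, -1, -1, -1, -1, -1, -1], "slide": [[0.05, -0.17, 0], [0, 0, 0.5], [0, 0, 0.5], [0, 0, 0.5], [0, 0, 0.5], [0, 0, 0.4], [0, 0, 0.2], [0, 0, 0]], "delta_rot": [[0, 0, -0.009], [0, 0, 0], [0, 0, 0], [0, 0, 0], [0, 0, 0], [0, 0, 0], [0, 0, 0], [0, 0, 0]]}}

```text
t: 10.48
tool_pos: [0.487, 0.18, 0.0499]
eef_rot: [0.764, 0.645, -0.0, -0.0]
contact_force: [-0.6, -0.4, -1.8]
grip_width: 0.0499
finger_force: 30.0
```

Call:
{"op": "apply_moves", "data": {"grip": [-1, -1, -1, 1, 1, 1, 1], "slide": [[0, 0, 0.25], [0, 0, 0.1], [0, 0, 0], [0, 0, 0], [0, 0, 0], [0, 0, 0], [0, 0, 0]], "delta_rot": [[0, 0, 0], [0, 0, 0], [0, 0, 0], [0, 0, 0], [0, 0, 0], [0, 0, 0], [0, 0, 0]]}}

```text
t: 11.35
tool_pos: [0.487, 0.18, 0.0464]
eef_rot: [0.764, 0.645, 0.0, -0.0]
contact_force: [0.1, -0.2, 0.2]
grip_width: 0.0868
finger_force: 0.0
```

Call:
{"op": "apply_moves", "data": {"grip": [1, 1, 1, 1, 1, 1], "slide": [[0, 0, -1], [0, 0, -3], [0, 0, -4], [0, 0, -3], [0, 0, 0], [0, 0, 0]], "delta_rot": [[0, 0, 0], [0, 0, 0], [0, 0, 0], [0, 0, 0], [0, 0, 0], [0, 0, 0]]}}

```text
t: 12.1
tool_pos: [0.4863, 0.1798, 0.1558]
eef_rot: [0.764, 0.645, -0.001, -0.0]
contact_force: [-0.1, -0.2, -0.8]
grip_width: 0.0912
finger_force: 0.0
```

Run:
```python
from h import *
a,o,i,out=bar(.109); R=Rn.from_quat(o["eef_rot"]).inv()
print(o["tool_pos"],R.inv().as_matrix()[:,1])
for x in out: print(*x)
s=viewer.camera("scene")[150:250,290:410]; cv2.imwrite("pics/m.png",np.vstack([cv2.resize(a,(480,360)),cv2.resize(s,(480,240),interpolation=cv2.INTER_CUBIC)]))
```

```text
[0.48634705 0.17976753 0.15584205] [ 0.98592439 -0.1671881  -0.00110945]
[320. 272.] 455 [0.4864 0.1773 0.109 ] 170.5 [-0.0024  0.0005  0.0468]
```

View pics/m.png

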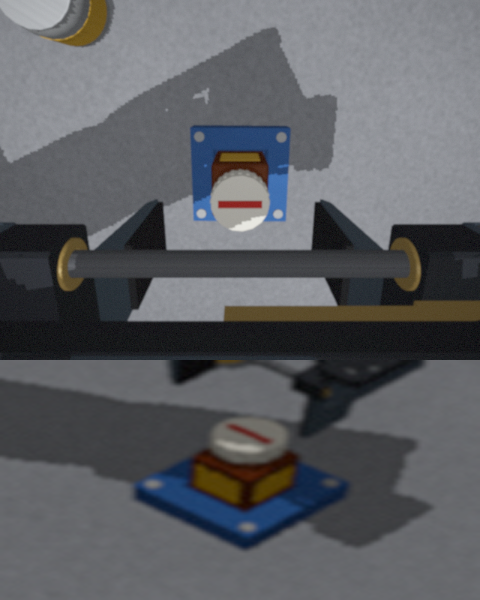

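The bottle stands seated and upright with the white cap centred at (240,200) in the view. Next I centre on it, descend and grip the cap.

Call:
{"op": "apply_moves", "data": {"grip": [1, 1, 1, 1, 1, 1, 1, -1, -1, -1, -1, -1], "slide": [[-0.25, 0.04, 0], [0, 0, 2], [0, 0, 2.5], [0, 0, 1.5], [0, 0, 0.9], [0, 0, 0], [0, 0, 0], [0, 0, 0], [0, 0, 0], [0, 0, 0], [0, 0, 0], [0, 0, 0]], "delta_rot": [[0, 0, 0], [0, 0, 0], [0, 0, 0], [0, 0, 0], [0, 0, 0], [0, 0, 0], [0, 0, 0], [0, 0, 0], [0, 0, 0], [0, 0, 0], [0, 0, 0], [0, 0, 0]], "squeeze": 45}}

```text
t: 13.7
tool_pos: [0.4869, 0.1775, 0.0875]
eef_rot: [0.764, 0.645, 0.0, -0.0]
contact_force: [-1.1, -0.7, 0.3]
grip_width: 0.0444
finger_force: 45.1
```

Call:
{"op": "apply_moves", "data": {"grip": [-1, -1, -1, -1, -1], "slide": [[0, 0, 0.2], [0, 0, 0.2], [0, 0, 0.2], [0, 0, 0], [0, 0, 0]], "delta_rot": [[0, 0, 0], [0, 0, 0], [0, 0, 0], [0, 0, 0], [0, 0, 0]]}}

```text
t: 14.32
tool_pos: [0.4871, 0.1775, 0.0826]
eef_rot: [0.764, 0.645, 0.0, 0.0]
contact_force: [-3.3, -1.0, 10.6]
grip_width: 0.0444
finger_force: 45.0
```

Call:
{"op": "apply_moves", "data": {"grip": [-1, -1, -1, -1, -1, -1, -1], "slide": [[0, 0, 0.05], [0, 0, 0], [0, 0, 0], [0, 0, 0], [0, 0, 0], [0, 0, 0], [0, 0, 0]], "delta_rot": [[0, 0, 0], [0, 0, -0.12], [0, 0, -0.12], [0, 0, -0.12], [0, 0, -0.12], [0, 0, -0.12], [0, 0, 0]]}}

```text
t: 15.2
tool_pos: [0.4876, 0.178, 0.0824]
eef_rot: [0.539, 0.842, 0.001, 0.0]
contact_force: [-2.0, 0.7, 10.4]
grip_width: 0.0443
finger_force: 45.0
```

Run:
```python
from h import *
a,o,i,out=bar(sensors.get_obs()["tool_pos"][2]+.021)
print(o["tool_pos"],o["contact_force"],o["ft_torque"],Rn.from_quat(o["eef_rot"]).as_matrix()[:,1])
for x in out: print(*x)
```

```text
[0.48758949 0.17803043 0.08236412] [-1.9511661   0.70461415 10.42361794] [-0.02207064  0.44042628 -0.00694079] [0.90790347 0.4191729  0.00231556]
[317. 325.] 998 [0.4873 0.1776 0.1034] -154.7 [-0.0003 -0.0004 -0.021 ]
```

Call:
{"op": "apply_moves", "data": {"grip": [-1, -1, -1, -1, -1, -1, -1, -1, -1, -1], "slide": [[0, 0, 0], [0, 0, 0], [0, 0, 0], [0, 0, 0], [0, 0, 0], [0, 0, 0], [0, 0, 0], [0, 0, 0], [0, 0, 0], [0, 0, 0]], "delta_rot": [[0, 0, -0.12], [0, 0, -0.12], [0, 0, -0.12], [0, 0, -0.12], [0, 0, -0.12], [0, 0, -0.12], [0, 0, -0.12], [0, 0, -0.12], [0, 0, 0], [0, 0, 0]]}}

```text
t: 16.5
tool_pos: [0.4878, 0.1779, 0.0824]
eef_rot: [0.089, 0.996, 0.001, 0.001]
contact_force: [-0.9, 0.1, 9.9]
grip_width: 0.0443
finger_force: 45.0
```

Run:
```python
from h import *
a,o,i,out=bar(sensors.get_obs()["tool_pos"][2]+.021)
print(o["tool_pos"],o["contact_force"],o["ft_torque"],Rn.from_quat(o["eef_rot"]).as_matrix()[:,1])
for x in out: print(*x)
```

```text
[0.48782464 0.17787965 0.08241596] [-0.94176033  0.11758686  9.94760407] [-0.02076282  0.37748128  0.05131222] [0.17778151 0.98406883 0.00150957]
[318. 325.] 1041 [0.4886 0.1782 0.1034] 80.0 [-0.0007  0.0005 -0.021 ]
```

The cap has turned about 90° and is still pressed down, so I lift it straight off.

Call:
{"op": "apply_moves", "data": {"grip": [-1, -1, -1, -1, -1, -1, -1, -1, -1, -1], "slide": [[0, 0, -0.3], [0, 0, -0.3], [0, 0, -0.5], [0, 0, -1], [0, 0, -1.5], [0, 0, -2], [0, 0, -2], [0, 0, -1], [0, 0, 0], [0, 0, 0]], "delta_rot": [[0, 0, 0], [0, 0, 0], [0, 0, 0], [0, 0, 0], [0, 0, 0], [0, 0, 0], [0, 0, 0], [0, 0, 0], [0, 0, 0], [0, 0, 0]]}}

```text
t: 17.8
tool_pos: [0.4865, 0.1773, 0.1663]
eef_rot: [0.089, 0.996, -0.0, -0.001]
contact_force: [-0.5, -1.0, -0.1]
grip_width: 0.0445
finger_force: 45.0
```

Run:
```python
from h import *
a,o,i,out=bar(sensors.get_obs()["tool_pos"][2]+.021)
print(o["tool_pos"],o["contact_force"],o["grip_width"],o["finger_force"],abs(o["qd"]).max())
for x in out: print(*x)
s=viewer.camera("scene")[130:250,270:430]; cv2.imwrite("pics/m2.png",np.vstack([cv2.resize(a,(320,240)),cv2.resize(s,(320,240),interpolation=cv2.INTER_CUBIC)]))
for q in ["bottle_mouth","cap_center"]:
  for d in nets.spot_point(q,"scene")[:4]: print(q,np.round(d["xyz"],3),d["score"])
```

```text
[0.48647271 0.17729648 0.16631581] [-0.53631337 -0.96034583 -0.09713104] 0.04454801690855272 44.999941153801046 0.006518621730427349
[317. 325.] 1006 [0.4872 0.1775 0.1873] 80.3 [-0.0006  0.0003 -0.021 ]
bottle_mouth [0.487 0.174 0.097] 0.8
bottle_mouth [ 0.547 -0.243  0.096] 0.57
bottle_mouth [0.486 0.177 0.007] 0.39
cap_center [ 0.472 -0.192  0.007] 0.92
cap_center [ 0.639 -0.144  0.01 ] 0.74
cap_center [0.489 0.178 0.179] 0.44
cap_center [0.486 0.175 0.004] 0.31
```

View pics/m2.png

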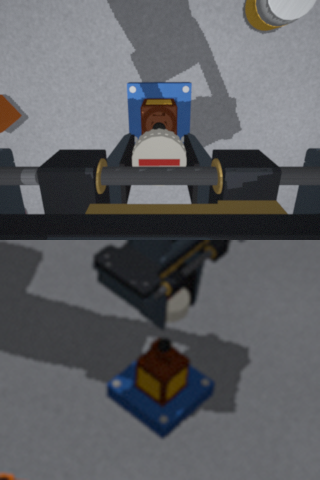

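The picture shows the bottle still seated in the well with its neck bare. The cap is held level about 8 cm above the mouth. I hand the job in.

```bash
python3 -c "
from cell import finish_job
print(finish_job())"
```

```text
the job is handed in; nothing more can be done
None
```

The brown bottle stands seated in the well, and the white cap was pressed, turned about 90° counter-clockwise and lifted off; the gripper holds it level about 8 cm above the mouth, and the job is handed in at about 18 s (no verdict was returned).

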